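# Seat a billet against the hidden stop of an end-boring jig

## Task

Take the short eight-sided plywood billet and lay it lengthwise in the open channel of the boring jig, then slide it in under the hood until you feel it meet the cushioned stop hidden in there and the stop gives by about a centimetre. Stop there, without ramming the stop to the end of its travel, and leave the billet lying in the channel.

Things in the scene. Friction and masses are not known exactly. Their poses are not given: they have to be found in the camera images.
- billet_mid (a point): centre of the short eight-sided plywood billet: octagonal bar 210 mm long (its y axis), 40 mm across flats, 0.14 to 0.22 kg, lying on a flat, centre 20 mm up; its upright side flats can be gripped from above. Either end may go in first. Some 100 mm beside it lie a square billet (210 x 40 x 40 mm) and a longer eight-sided one (290 mm), in any order; these are not wanted.
- jig_mouth (a point): on the boring jig (fixed, yawed up to 0.2 rad): middle of the hood's mouth, on the channel floor, 12 mm above the bench. The billet slides in along this frame's -y, under a grey-roofed hood 180 mm deep; opening 90 mm wide, 56 mm high above the floor, roof top 62 mm above the floor, closed at the back.
- channel_end (a point): on the same jig, same axes: middle of the open outer end of the channel, on its floor, 250 mm along +y from the hood's mouth. Between mouth and this end the channel is open above, 90 mm wide inside (along x), between two wooden strips 12 mm high above the floor.
- stop (a joint): push-in of the hidden stop pad along -y, m: 0 untouched, 0.035 end of travel. The pad (76 mm wide, from 3 to 47 mm above the floor) waits 15 to 60 mm inside the mouth, different every time, unseen from above. It gives at about 3.5 N, at 10 mm takes 5.7 N, at the end 11 N, and stays where it is left. Sliding the billet on the floor takes 1 to 2 N more.
Mind the look-alikes: they are no part of the job. Leave any blue look-alike of the part that bears billet_mid alone.

How it is judged:
By the outcome, as a careful person would: the job done as asked, in the order asked, and still so for the second after the job is handed in, with the robot touching nothing.
It also fails if it takes over 37 s, if anything falls off the work surface, if the arm or the gripper's body presses on something with over 40 N, if the wrist force passes 120 N, or if a joint passes its speed limit or range.

## Robot

A 6-joint arm with a two-finger parallel gripper is mounted at the origin on the work surface. World frame = base frame: x ahead of the robot, y to its left, z up, the work surface at z = 0. Lengths are in m, angles in rad, forces in N, time in s.
With the tool pointing down it reaches from about 0.375 to 0.925 m from the base axis. Payload 5.7 kg.
Tool frame: the origin (TCP) lies at the very end of the fingers, on their centre line; the grasp point (between the pads) lies arm.tcp_to_grasp behind it (arm.tcp_to_grasp is the distance from the TCP to the grasp point, in m); z points along the fingers, x is the direction in which the jaws open and shut, and the axes are right-handed (so a half turn about z gives the same grasp; the last joint's range is limited). The gripper opens to 88 mm and grips with 3 to 60 N. Pads are 20 mm wide; open, the fingers measure 115 mm over their backs; the gripper's body (75 mm by 178 mm) begins 61 mm behind the grasp point.
Start: joints at [-1.419, 0.359, 1.51, -0, 1.272, -0.115], TCP at [0.158, -0.579, 0.223] pointing down, gripper open.
Joint ranges: [-2.97, 2.97], [-1.01, 2.36], [0.21, 2.38], [-0.96, 4.11], [0.2, 2.71], [-2.98, 2.98]. Speed limits (rad/s): [2.39, 2.39, 3.14, 3.14, 3.14, 3.14].

## Interface

Orientations are given as a unit quaternion [x, y, z, w].
In Python, from workcell import status, camera, get_calibration, arm gives the robot as it stands. The module is installed in compiled form; this text tells all that it offers.
- The arm moves only by the tool move_arm, never from a script. Its argument "moves" is a list of rows, each an object of numbers: "dx", "dy", "dz": the shift along the tool's x, y, z in mm; "roll": the turn about the tool's z in rad; "claw": the finger opening in mm, from 0 to 87.8. A call has 1 to 8 rows; each row shifts and turns the pose as measured when the row begins, along the tool's axes as they then stand; what a row does not reach is not made up. A row lasts 1/12 s, in which the tool goes at most 41.7 mm and 7.16 degrees, less where a joint would pass 70% of its speed; a pose out of reach is approached as far as the arm can. A call with a gripper value outside its range is refused whole. The fingers move at their own pace and stop on an object; "force" is the grip in N (left out, the last holds). Time passes only in rows, so rows that do not move let the fingers close. It gives the time, the measured TCP pose, the force and the opening at its end, in the units of the state.
- status.sense(): the state, without advancing time (a new reading comes with each control period).
- camera(name): name is "scene" or "side" or "wrist"; returns the picture (384x512x3 uint8, red, green, blue); there is no depth.
- get_calibration(name): a dict with "fx", "fy", "cx", "cy" (pixels), "k1" (the pictures are not rectified: a ray, as slopes to the right and down, at radius r is drawn at 1 + k1 r^2 times it, then the intrinsics apply), "R" (3x3) and "t" (3): a world point X has camera coordinates R X + t; the wrist camera has in their place "T_tool_cam" (4x4, takes a point from camera to tool coordinates, whose origin is the TCP and whose axes are the tool frame's). Camera axes: x right, y down, z forward; pixel columns grow to the right and rows downward; lengths in m; the calibration is good to about 2 mm. A picture is of the moment at which its call begins: read the wrist's pose just before it. get_calibration takes no time and is no camera call.
- arm.sign_off(): hands the job in, once; it reports no verdict.
The state is a dict: "time": time; "q": joint angles; "qd": joint speeds; "tau": joint torques, N m; "ee_pos": TCP position; "eef_rot": TCP orientation; "force": force on the tool from outside, world axes, zero at the start; "moment": the same for the moment, N m; "finger_gap": finger opening in m.
Only numpy, scipy, OpenCV 4.12 (cv2) and the standard library are available. Lean on these libraries where they do the work, as an engineer would, in place of code of your own. Each camera call takes 0.05 s, during which the arm holds its last target.

## Working session

There is one attempt and no reset: what is moved stays moved. The work goes in short steps, Python scripts to look and compute and a tool call to move; the robot and the scene stay as the last step left them, time stands still between calls to the robot, and variables do not carry over. Pictures are saved under pics/ and viewed, and the job is handed in when it is done.

Besides the shell and the picture viewer there is one more tool, called in YAML: its name, and indented under it one key for each argument. move_arm: Moves the arm, as the interface text tells. Its arguments: {"type":"object","properties":{"moves":{"type":"array","items":{"type":"object","properties":{"dx":{"type":"number"},"dy":{"type":"number"},"dz":{"type":"number"},"roll":{"type":"number"},"claw":{"type":"number"}}}},"force":{"type":"number"}},"required":["moves"]}

```bash
mkdir -p pics; python3 - <<'E'
from workcell import status,camera,get_calibration,arm
import cv2
s=status.sense();print(s);print(arm.tcp_to_grasp)
for n in("scene","side","wrist"):
    im=camera(n);cv2.imwrite(f"pics/{n}0.png",im[:,:,::-1]);c=get_calibration(n);print(n,c)
E
```

```text
{'time': 0.0, 'q': array([-1.41907365e+00,  3.59482541e-01,  1.51141870e+00, -7.95918604e-06,
        1.27246590e+00, -1.15087703e-01]), 'qd': array([ 6.13231223e-04,  4.98879953e-04,  2.75409244e-05,  4.99853854e-04,
        8.95576510e-04, -5.43537502e-04]), 'tau': array([-2.06064309e-03, -5.15383673e+01, -2.70727909e+01,  6.72332710e-02,
        3.49339982e-02, -1.51754275e-04]), 'ee_pos': array([ 0.15808816, -0.57810144,  0.22182817]), 'eef_rot': array([ 7.94876497e-01, -6.06770605e-01, -6.41402217e-04, -6.13042540e-04]), 'force': array([ 0.87252513,  0.42314799, -0.5499858 ]), 'moment': array([ 0.00974718, -0.03045759, -0.01046021]), 'finger_gap': 0.08772965976937701}
0.0187
scene {'fx': 473.1476487671588, 'fy': 473.1476487671588, 'cx': 261.6943101268669, 'cy': 198.02443688567382, 'k1': -0.1788826921975922, 'R': array([[ 0.01428051,  0.99986749,  0.00781441],
       [ 0.67377359, -0.00384806, -0.73892783],
       [-0.73879985,  0.01581741, -0.67373927]]), 't': array([-0.02156825, -0.23768312,  1.50347024])}
side {'fx': 408.061599332359, 'fy': 408.061599332359, 'cx': 258.1327379001133, 'cy': 195.14312038865978, 'k1': -0.10421788968830238, 'R': array([[-0.83094366, -0.5560304 ,  0.01904799],
       [-0.29684529,  0.4141354 , -0.86045032],
       [ 0.47054809, -0.72064004, -0.50917819]]), 't': array([0.3668469 , 0.14687801, 0.97138518])}
wrist {'fx': 297.7775912764739, 'fy': 297.7775912764739, 'cx': 251.1918575643885, 'cy': 188.6196425747874, 'k1': -0.07804458727078334, 'T_tool_cam': array([[ 9.99999898e-01,  1.01501905e-04, -4.39071667e-04,
        -1.96683798e-04],
       [ 2.85902574e-05,  9.58052723e-01,  2.86592009e-01,
        -7.98392111e-02],
       [ 4.49743441e-04, -2.86591992e-01,  9.58052623e-01,
        -1.62017881e-01],
       [ 0.00000000e+00,  0.00000000e+00,  0.00000000e+00,
         1.00000000e+00]])}
```

View pics/scene0.png

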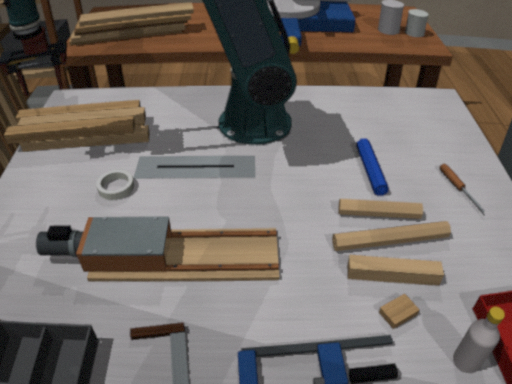

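View pics/side0.png

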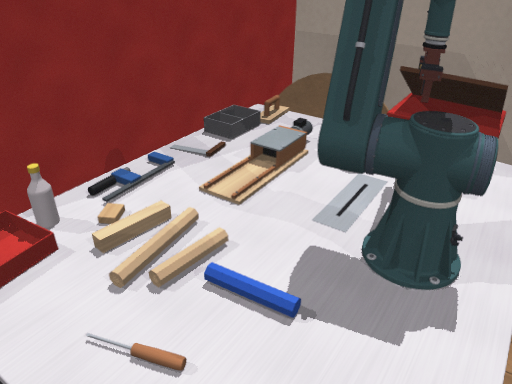

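View pics/wrist0.png

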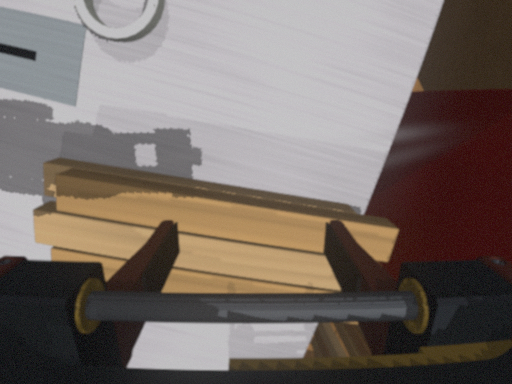

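Three wooden candidates in the scene picture: A (381,209), B (392,236) and C (395,270). The blue bar at (372,166) is the look-alike. I'll enlarge these to tell them apart.

```bash
cat > h.py <<'E'
import numpy as np,cv2
from workcell import get_calibration
def ray(c,u,v):
    x=(u-c["cx"])/c["fx"];y=(v-c["cy"])/c["fy"]
    rd=np.hypot(x,y);r=rd
    for _ in range(30): r=rd/(1+c["k1"]*r*r)
    s=r/rd if rd>0 else 1
    return np.array([x*s,y*s,1.])
def bp(n,u,v,z):
    c=get_calibration(n);R=np.array(c["R"]);t=np.array(c["t"])
    o=-R.T@t;d=R.T@ray(c,u,v);return o+d*(z-o[2])/d[2]
def proj(n,X):
    c=get_calibration(n);p=np.array(c["R"])@X+np.array(c["t"]);x,y=p[:2]/p[2];f=1+c["k1"]*(x*x+y*y)
    return np.array([c["cx"]+c["fx"]*x*f,c["cy"]+c["fy"]*y*f])
E
python3 - <<'E'
import cv2
a=cv2.imread("pics/scene0.png");b=cv2.imread("pics/side0.png")
cv2.imwrite("pics/c1.png",cv2.resize(a[190:295,325:465],None,fx=5.5,fy=5.5,interpolation=cv2.INTER_CUBIC))
cv2.imwrite("pics/c2.png",cv2.resize(b[195:290,80:240],None,fx=5,fy=5,interpolation=cv2.INTER_CUBIC))
cv2.imwrite("pics/c3.png",cv2.resize(a[205:290,30:290],None,fx=3,fy=3,interpolation=cv2.INTER_CUBIC))
E
```

```text
(no output)
```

View pics/c1.png

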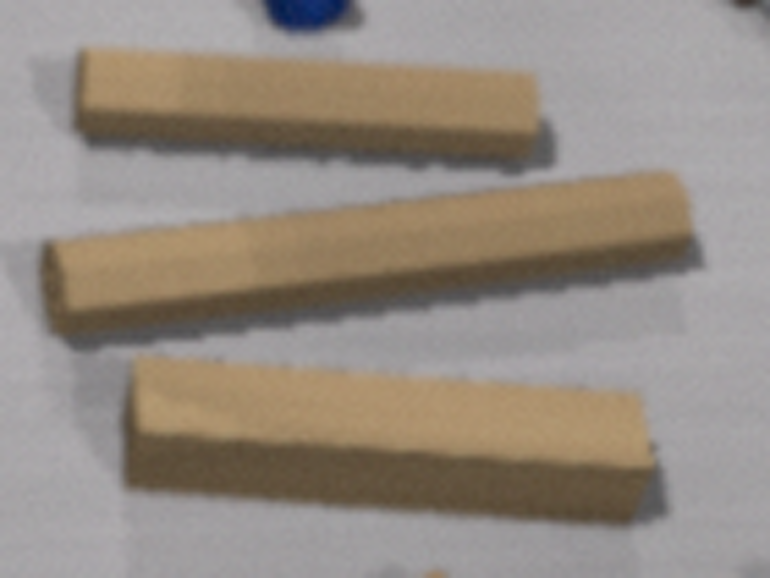

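View pics/c2.png

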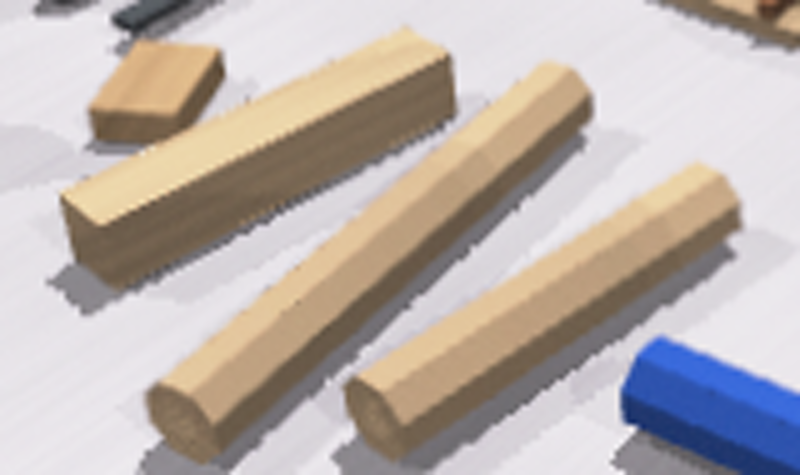

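View pics/c3.png

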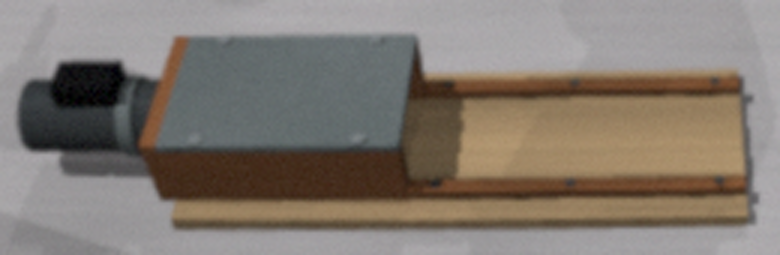

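A is the short eight-sided billet. It shows chamfers along its length and in its left end face, and it's shorter than B. B is also chamfered but longer, so it's the 290 mm one. C has a sharp-edged square section. Next I'll fit A by its silhouette and the jig by its corners.

```bash
cat > fit.py <<'E'
from h import *
from scipy.optimize import minimize
def mask(im,box):
    hsv=cv2.cvtColor(im,cv2.COLOR_BGR2HSV)
    m=((hsv[:,:,1]>60)&(hsv[:,:,0]>8)&(hsv[:,:,0]<35)).astype(np.uint8)
    m=cv2.morphologyEx(m,cv2.MORPH_OPEN,np.ones((3,3),np.uint8))
    n,l,st,ce=cv2.connectedComponentsWithStats(m)
    k=l[box[1],box[0]];return (l==k).astype(np.uint8)
def prism(x,y,th,L=.21,z0=0.02):
    a=.02;b=.02*np.tan(np.pi/8)
    pr=[(a,b),(a,-b),(-a,b),(-a,-b),(b,a),(-b,a),(b,-a),(-b,-a)]
    ex=np.array([np.cos(th),np.sin(th),0]);ey=np.array([-np.sin(th),np.cos(th),0])
    return [np.array([x,y,z0])+ex*p+ey*s*L/2+np.array([0,0,q]) for p,q in pr for s in(-1,1)]
def sil(n,P,S=4):
    h=cv2.convexHull(np.array([proj(n,p) for p in P],np.float32))
    o=np.zeros((384*S,512*S),np.uint8);cv2.fillConvexPoly(o,np.round((h+.5)*S).astype(np.int32),1)
    return cv2.resize(o.astype(np.float32),(512,384),interpolation=cv2.INTER_AREA)
def fit(ms,x0,L=.21,z0=.02):
    f=lambda p:sum(np.abs(sil(n,prism(*p,L=L,z0=z0))-m).sum()/m.sum() for n,m in ms)
    r=minimize(f,x0,method="Nelder-Mead",options=dict(initial_simplex=[x0,np.add(x0,[.01,0,0]),np.add(x0,[0,.01,0]),np.add(x0,[0,0,.1])],xatol=2e-4,fatol=1e-4))
    return r.x,r.fun
E
python3 - <<'E'
from fit import *
a=cv2.imread("pics/scene0.png");b=cv2.imread("pics/side0.png")
ma=mask(a,(381,210));mb=mask(b,(190,255));print(ma.sum(),mb.sum())
x0=list(bp("scene",381,209,.02)[:2])+[0.]
print(x0)
for L in(.21,.29):
    for ms in([("scene",ma)],[("side",mb)],[("scene",ma),("side",mb)]):print(L,fit(ms,x0,L))
def s(u,v,z):return bp("scene",u/3+30-.33,v/3+205-.33,z).round(4)
print("roof",[s(*p,.074) for p in((175,37),(417,37),(408,150),(158,150))])
print("floor end",[s(*p,.012) for p in((742,95),(745,180))])
print("strip top end inner",[s(*p,.024) for p in((742,94),(745,178),(741,75),(745,192))])
print("strip outer far",[s(*p,.0240) for p in((460,92),(740,92),(460,180),(740,178))])
print("base edge",[s(*p,.012) for p in((173,202),(748,196))])
E
```

```text
1265 1441
[np.float64(0.4178438379024231), np.float64(0.318177610440986), 0.0]
0.21 (array([ 0.41575175,  0.31633359, -0.08837415]), np.float64(0.07440711462450593))
0.21 (array([ 0.4182961 ,  0.31520776, -0.0784423 ]), np.float64(0.08431644691186677))Traceback (most recent call last):
  File "<stdin>", line 7, in <module>
  File "fit.py", line 20, in fit
    r=minimize(f,x0,method="Nelder-Mead",options=dict(initial_simplex=[x0,np.add(x0,[.01,0,0]),np.add(x0,[0,.01,0]),np.add(x0,[0,0,.1])],xatol=2e-4,fatol=1e-4))
    res = _minimize_neldermead(fun, x0, args, callback, bounds=bounds,
                               **options)
    fxr = func(xr)
    fx = function(np.copy(x), *(wrapper_args + args))
  File "fit.py", line 19, in <lambda>
    f=lambda p:sum(np.abs(sil(n,prism(*p,L=L,z0=z0))-m).sum()/m.sum() for n,m in ms)
               ~~~^^^^^^^^^^^^^^^^^^^^^^^^^^^^^^^^^^^^^^^^^^^^^^^^^^^^^^^^^^^^^^^^^^
  File "fit.py", line 19, in <genexpr>
    f=lambda p:sum(np.abs(sil(n,prism(*p,L=L,z0=z0))-m).sum()/m.sum() for n,m in ms)
                          ~~~^^^^^^^^^^^^^^^^^^^^^^^
  File "fit.py", line 15, in sil
    h=cv2.convexHull(np.array([proj(n,p) for p in P],np.float32))
                               ~~~~^^^^^
  File "h.py", line 13, in proj
    c=get_calibration(n);p=np.array(c["R"])@X+np.array(c["t"]);x,y=p[:2]/p[2];f=1+c["k1"]*(x*x+y*y)
ValueError: time passes only in moves, steps and waits
```

```bash
python3 - <<'E'
from workcell import get_calibration
import pickle
pickle.dump({n:get_calibration(n) for n in("scene","side","wrist")},open("cal.pkl","wb"))
E
sed -i 's/^from workcell import get_calibration/import pickle\nCAL=pickle.load(open("\.\/cal.pkl","rb"))\nget_calibration=CAL.get/' h.py
python3 - <<'E'
from fit import *
a=cv2.imread("pics/scene0.png");b=cv2.imread("pics/side0.png")
ma=mask(a,(381,210));mb=mask(b,(190,255))
x0=[.416,.316,-.085]
for L in(.21,.29):
    for ms in([("scene",ma),("side",mb)],):print(L,fit(ms,x0,L))
def s(u,v,z):return bp("scene",u/3+30-.33,v/3+205-.33,z).round(4)
print("roof",[s(*p,.074) for p in((175,37),(417,37),(408,150),(158,150))])
print("floor end",[s(*p,.012) for p in((742,95),(745,180))])
print("strip top end inner",[s(*p,.024) for p in((742,94),(745,178),(741,75),(745,192))])
print("strip outer far",[s(*p,.0240) for p in((460,92),(740,92),(460,180),(740,178))])
print("base edge",[s(*p,.012) for p in((173,202),(748,196))])
E
```

```text
0.21 (array([ 0.41659606,  0.3153221 , -0.08640734]), np.float64(0.18099410131852878))
0.29 (array([ 0.41217856,  0.27872169, -0.10680493]), np.float64(0.8802458286817729))
roof [array([ 0.4977, -0.393 ,  0.074 ]), array([ 0.4977, -0.2006,  0.074 ]), array([ 0.612 , -0.1925,  0.074 ]), array([ 0.6139, -0.3763,  0.074 ])]
floor end [array([0.5017, 0.0508, 0.012 ]), array([0.5889, 0.0498, 0.012 ])]
strip top end inner [array([0.5118, 0.05  , 0.024 ]), array([0.5969, 0.0491, 0.024 ]), array([0.4912, 0.05  , 0.024 ]), array([0.6102, 0.0486, 0.024 ])]
strip outer far [array([ 0.5087, -0.1714,  0.024 ]), array([0.5096, 0.0486, 0.024 ]), array([ 0.5981, -0.1621,  0.024 ]), array([0.5968, 0.0454, 0.024 ])]
base edge [array([ 0.612 , -0.3816,  0.012 ]), array([0.6043, 0.0514, 0.012 ])]
```

```bash
python3 - <<'E'
import cv2
b=cv2.imread("pics/side0.png")
cv2.imwrite("pics/c4.png",cv2.resize(b[110:205,190:330],None,fx=5.5,fy=5.5,interpolation=cv2.INTER_CUBIC))
E
```

```text
(no output)
```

View pics/c4.png

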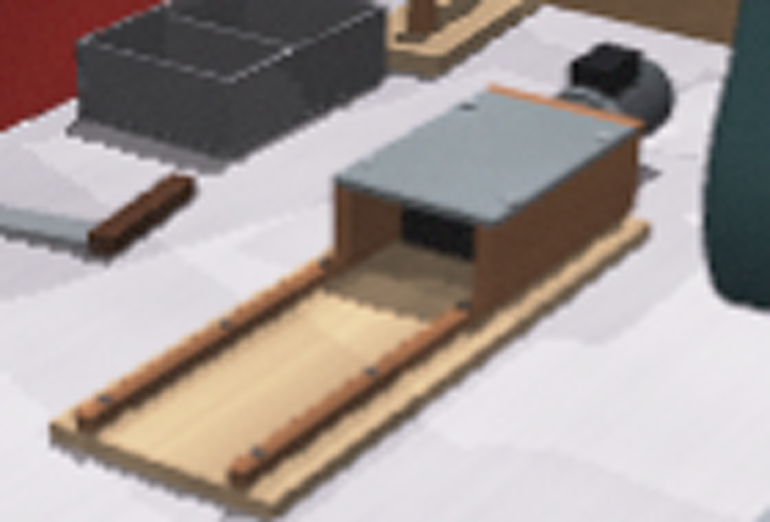

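```bash
cat > jig.py <<'E'
from h import *
from scipy.optimize import least_squares
S=lambda u,v:(u/3+30-.33,v/3+205-.33)
D=lambda u,v:(190+u/5.5-.4,110+v/5.5-.4)
# name, pixel, local (sx*W, y, z) W index: 0 roof half,1 inner .045, 2 strip outer half, 3 base half
obs=[("scene",S(417,37),-1,0,0,.074),("scene",S(408,150),1,0,0,.074),
("scene",S(742,95),-1,1,.25,.012),("scene",S(745,179),1,1,.25,.024),
("scene",S(741,75),-1,2,.25,.024),("scene",S(745,192),1,2,.25,.024),
("side",D(337,182),1,0,0,.074),("side",D(497,222),-1,0,0,.074),
("side",D(232,468),-1,1,.25,.024),("side",D(258,480),-1,2,.25,.024),("side",D(78,408),1,2,.25,.024)]
def res(p):
    x,y,t,a,b=p;W=[a,.045,b];r=[]
    for n,px,s,w,ly,z in obs:
        lx=s*W[w];X=np.array([x+np.cos(t)*lx-np.sin(t)*ly,y+np.sin(t)*lx+np.cos(t)*ly,z])
        r+=list(proj(n,X)-px)
    return np.array(r)
q=least_squares(res,[.555,-.2,.02,.057,.059],loss="soft_l1")
print(q.x.round(4));print(res(q.x).reshape(-1,2).round(1))
t=q.x[2];print("end",q.x[0]-.25*np.sin(t),q.x[1]+.25*np.cos(t))
E
python3 jig.py
```

```text
[ 0.5514 -0.2002  0.0148  0.0566  0.0608]
[[-0.  -0.9]
 [-2.9 -1.4]
 [-0.7  0.3]
 [ 0.5 -1.8]
 [-0.5 -1.3]
 [ 0.9 -0.6]
 [-0.5 -1.3]
 [-0.4 -0.5]
 [-1.  -0.5]
 [-1.2 -1.1]
 [-1.7  0.1]]
end 0.5477067814596205 0.04976768033902748
```

```bash
cat > plan.py <<'E'
import sys,numpy as np
from workcell import status
from scipy.spatial.transform import Rotation as Ro
def state():
    s=status.sense();R=Ro.from_quat(s["eef_rot"]).as_matrix();return s,np.array(s["ee_pos"]),R
def plan(wps,atar,n=8,step=40,rs=.12):
    s,p,R=state();a=np.arctan2(R[1,0],R[0,0]);print("t",round(s["time"],2),"pos",p.round(4),"a",round(a,4),"zaxis",R[:,2].round(3),"F",s["force"].round(2),"gap",round(s["finger_gap"],4),"q",s["q"].round(2))
    p=p.copy();i=0
    for k in range(n):
        while i<len(wps)-1 and np.linalg.norm(wps[i]-p)<.02:i+=1
        d=np.array(wps[i])-p;L=np.linalg.norm(d);
        if L>step/1000:d*=step/1000/L
        dl=np.array([d[0]*np.cos(a)+d[1]*np.sin(a),d[0]*np.sin(a)-d[1]*np.cos(a),-d[2]])*1000
        r=np.clip(-((atar-a+np.pi)%(2*np.pi)-np.pi),-rs,rs)
        print(dict(dx=round(dl[0],1),dy=round(dl[1],1),dz=round(dl[2],1),roll=round(r,3)))
        p+=d;a-=r
    print("end",p.round(4),a.round(3))
E
python3 - <<'E'
from plan import *
plan([[.42,-.25,.24],[.47,0,.22],[.4165,.315,.15]],-.086)
E
```

```text
t 0.15 pos [ 0.1581 -0.5783  0.222 ] a -1.304 zaxis [-0.     0.001 -1.   ] F [-0.12 -0.34  1.  ] gap 0.0878 q [-1.42  0.36  1.51 -0.    1.27 -0.12]
{'dx': np.float64(-23.6), 'dy': np.float64(-32.3), 'dz': np.float64(-1.7), 'roll': np.float64(-0.12)}
{'dx': np.float64(-19.5), 'dy': np.float64(-34.9), 'dz': np.float64(-1.7), 'roll': np.float64(-0.12)}
{'dx': np.float64(-15.2), 'dy': np.float64(-37.0), 'dz': np.float64(-1.7), 'roll': np.float64(-0.12)}
{'dx': np.float64(-10.7), 'dy': np.float64(-38.5), 'dz': np.float64(-1.7), 'roll': np.float64(-0.12)}
{'dx': np.float64(-6.0), 'dy': np.float64(-39.5), 'dz': np.float64(-1.7), 'roll': np.float64(-0.12)}
{'dx': np.float64(-1.2), 'dy': np.float64(-39.9), 'dz': np.float64(-1.7), 'roll': np.float64(-0.12)}
{'dx': np.float64(3.6), 'dy': np.float64(-39.8), 'dz': np.float64(-1.7), 'roll': np.float64(-0.12)}
{'dx': np.float64(8.3), 'dy': np.float64(-39.1), 'dz': np.float64(-1.7), 'roll': np.float64(-0.12)}
end [ 0.3575 -0.3284  0.2357] -0.344
```

move_arm:
  moves:
    - {"dx":-24,"dy":-32,"dz":-2,"roll":-0.12}
    - {"dx":-19.5,"dy":-35,"dz":-2,"roll":-0.12}
    - {"dx":-15,"dy":-37,"dz":-2,"roll":-0.12}
    - {"dx":-10.5,"dy":-38.5,"dz":-2,"roll":-0.12}
    - {"dx":-6,"dy":-39.5,"dz":-2,"roll":-0.12}
    - {"dx":-1,"dy":-40,"dz":-2,"roll":-0.12}
    - {"dx":3.5,"dy":-40,"dz":-2,"roll":-0.12}
    - {"dx":8.5,"dy":-39,"dz":-2,"roll":-0.12}

```text
invalid input at $.moves[0]: expected keys dx, dy, dz, roll, claw
```

```bash
python3 - <<'E'
from plan import *
plan([[.47,0,.22],[.4165,.315,.15]],-.086)
E
```

```text
t 0.15 pos [ 0.1581 -0.5783  0.222 ] a -1.304 zaxis [-0.     0.001 -1.   ] F [-0.12 -0.34  1.  ] gap 0.0878 q [-1.42  0.36  1.51 -0.    1.27 -0.12]
{'dx': np.float64(-29.0), 'dy': np.float64(-27.6), 'dz': np.float64(0.1), 'roll': np.float64(-0.12)}
{'dx': np.float64(-25.4), 'dy': np.float64(-30.9), 'dz': np.float64(0.1), 'roll': np.float64(-0.12)}
{'dx': np.float64(-21.6), 'dy': np.float64(-33.7), 'dz': np.float64(0.1), 'roll': np.float64(-0.12)}
{'dx': np.float64(-17.4), 'dy': np.float64(-36.0), 'dz': np.float64(0.1), 'roll': np.float64(-0.12)}
{'dx': np.float64(-12.9), 'dy': np.float64(-37.8), 'dz': np.float64(0.1), 'roll': np.float64(-0.12)}
{'dx': np.float64(-8.3), 'dy': np.float64(-39.1), 'dz': np.float64(0.1), 'roll': np.float64(-0.12)}
{'dx': np.float64(-3.6), 'dy': np.float64(-39.8), 'dz': np.float64(0.1), 'roll': np.float64(-0.12)}
{'dx': np.float64(1.2), 'dy': np.float64(-40.0), 'dz': np.float64(0.1), 'roll': np.float64(-0.12)}
end [ 0.31   -0.2966  0.221 ] -0.344
```

move_arm:
  moves:
    - {"dx":-24,"dy":-32,"dz":-2,"roll":-0.12,"claw":87}
    - {"dx":-19.5,"dy":-35,"dz":-2,"roll":-0.12,"claw":87}
    - {"dx":-15,"dy":-37,"dz":-2,"roll":-0.12,"claw":87}
    - {"dx":-10.5,"dy":-38.5,"dz":-2,"roll":-0.12,"claw":87}
    - {"dx":-6,"dy":-39.5,"dz":-2,"roll":-0.12,"claw":87}
    - {"dx":-1,"dy":-40,"dz":-2,"roll":-0.12,"claw":87}
    - {"dx":3.5,"dy":-40,"dz":-2,"roll":-0.12,"claw":87}
    - {"dx":8.5,"dy":-39,"dz":-2,"roll":-0.12,"claw":87}

```text
time: 0.82
ee_pos: [0.356, -0.3231, 0.2351]
eef_rot: [0.988, -0.158, -0.001, 0.0]
force: [1.0, -0.5, 0.1]
finger_gap: 0.0867
```

```bash
python3 - <<'E'
from plan import *
plan([[.47,0,.22],[.4165,.315,.15]],-.086)
E
```

```text
t 0.82 pos [ 0.356  -0.3231  0.2351] a -0.3164 zaxis [-0.003  0.    -1.   ] F [ 1.03 -0.5   0.07] gap 0.0867 q [-0.88  0.17  1.74 -0.    1.23 -0.56]
{'dx': np.float64(0.9), 'dy': np.float64(-40.0), 'dz': np.float64(1.8), 'roll': np.float64(-0.12)}
{'dx': np.float64(5.7), 'dy': np.float64(-39.6), 'dz': np.float64(1.8), 'roll': np.float64(-0.11)}
{'dx': np.float64(10.0), 'dy': np.float64(-38.7), 'dz': np.float64(1.8), 'roll': np.float64(-0.0)}
{'dx': np.float64(10.0), 'dy': np.float64(-38.7), 'dz': np.float64(1.8), 'roll': np.float64(-0.0)}
{'dx': np.float64(10.0), 'dy': np.float64(-38.7), 'dz': np.float64(1.8), 'roll': np.float64(-0.0)}
{'dx': np.float64(10.0), 'dy': np.float64(-38.7), 'dz': np.float64(1.8), 'roll': np.float64(-0.0)}
{'dx': np.float64(10.0), 'dy': np.float64(-38.7), 'dz': np.float64(1.8), 'roll': np.float64(-0.0)}
{'dx': np.float64(10.0), 'dy': np.float64(-38.7), 'dz': np.float64(1.8), 'roll': np.float64(-0.0)}
end [ 0.4624 -0.0216  0.221 ] -0.086
```

Tracking is good.

move_arm:
  moves:
    - {"dx":1,"dy":-40,"dz":2,"roll":-0.12,"claw":87}
    - {"dx":5.5,"dy":-40,"dz":2,"roll":-0.11,"claw":87}
    - {"dx":10,"dy":-39,"dz":2,"roll":0,"claw":87}
    - {"dx":10,"dy":-39,"dz":2,"roll":0,"claw":87}
    - {"dx":10,"dy":-39,"dz":2,"roll":0,"claw":87}
    - {"dx":10,"dy":-39,"dz":2,"roll":0,"claw":87}
    - {"dx":10,"dy":-39,"dz":2,"roll":0,"claw":87}
    - {"dx":10,"dy":-39,"dz":2,"roll":0,"claw":87}

```text
time: 1.48
ee_pos: [0.4618, -0.0075, 0.2193]
eef_rot: [0.999, -0.034, 0.001, 0.001]
force: [1.5, 0.2, -0.4]
finger_gap: 0.0866
```

```bash
python3 - <<'E'
from plan import *
plan([[.4165,.325,.15]],-.086)
E
```

```text
t 1.48 pos [ 0.4618 -0.0075  0.2193] a -0.0685 zaxis [ 0.002 -0.003 -1.   ] F [ 1.48  0.21 -0.36] gap 0.0866 q [-0.16  0.16  1.8  -0.    1.18 -0.09]
{'dx': np.float64(-7.9), 'dy': np.float64(-38.4), 'dz': np.float64(8.1), 'roll': np.float64(0.018)}
{'dx': np.float64(-8.6), 'dy': np.float64(-38.2), 'dz': np.float64(8.1), 'roll': np.float64(-0.0)}
{'dx': np.float64(-8.6), 'dy': np.float64(-38.2), 'dz': np.float64(8.1), 'roll': np.float64(-0.0)}
{'dx': np.float64(-8.6), 'dy': np.float64(-38.2), 'dz': np.float64(8.1), 'roll': np.float64(-0.0)}
{'dx': np.float64(-8.6), 'dy': np.float64(-38.2), 'dz': np.float64(8.1), 'roll': np.float64(-0.0)}
{'dx': np.float64(-8.6), 'dy': np.float64(-38.2), 'dz': np.float64(8.1), 'roll': np.float64(-0.0)}
{'dx': np.float64(-8.6), 'dy': np.float64(-38.2), 'dz': np.float64(8.1), 'roll': np.float64(-0.0)}
{'dx': np.float64(-8.6), 'dy': np.float64(-38.2), 'dz': np.float64(8.1), 'roll': np.float64(-0.0)}
end [0.4195 0.3031 0.1546] -0.086
```

```bash
python3 - <<'E'
from workcell import status,camera
import cv2,pickle
s=status.sense();im=camera("wrist");cv2.imwrite("pics/wrist1.png",im[:,:,::-1]);pickle.dump(s,open("w1.pkl","wb"))
E
```

move_arm:
  moves:
    - {"dx":-8,"dy":-38.5,"dz":8,"roll":0.018,"claw":87}
    - {"dx":-8.5,"dy":-38,"dz":8,"roll":0,"claw":87}
    - {"dx":-8.5,"dy":-38,"dz":8,"roll":0,"claw":87}
    - {"dx":-8.5,"dy":-38,"dz":8,"roll":0,"claw":87}
    - {"dx":-8.5,"dy":-38,"dz":8,"roll":0,"claw":87}
    - {"dx":-8.5,"dy":-38,"dz":8,"roll":0,"claw":87}
    - {"dx":-8.5,"dy":-38,"dz":8,"roll":0,"claw":87}
    - {"dx":-8,"dy":-36,"dz":8,"roll":0,"claw":87}

```text
time: 2.2
ee_pos: [0.4232, 0.3093, 0.1549]
eef_rot: [0.999, -0.042, 0.005, -0.0]
force: [0.0, -0.6, 0.5]
finger_gap: 0.087
```

```bash
python3 - <<'E'
from plan import *
from workcell import camera
import cv2,pickle
s=status.sense();im=camera("wrist");cv2.imwrite("pics/wrist2.png",im[:,:,::-1]);pickle.dump(s,open("w2.pkl","wb"))
plan([[.4187,.340,.10]],-.086)
E
```

```text
t 2.25 pos [0.4221 0.3151 0.1537] a -0.0833 zaxis [ 0.009  0.004 -1.   ] F [ 0.11  4.36 -1.2 ] gap 0.0871 q [ 0.51  0.33  1.76 -0.    1.05  0.59]
{'dx': np.float64(-3.7), 'dy': np.float64(-16.6), 'dz': np.float64(36.2), 'roll': np.float64(0.003)}
{'dx': np.float64(-1.8), 'dy': np.float64(-8.0), 'dz': np.float64(17.5), 'roll': np.float64(-0.0)}
{'dx': np.float64(0.0), 'dy': np.float64(-0.0), 'dz': np.float64(-0.0), 'roll': np.float64(-0.0)}
{'dx': np.float64(0.0), 'dy': np.float64(-0.0), 'dz': np.float64(-0.0), 'roll': np.float64(-0.0)}
{'dx': np.float64(0.0), 'dy': np.float64(-0.0), 'dz': np.float64(-0.0), 'roll': np.float64(-0.0)}
{'dx': np.float64(0.0), 'dy': np.float64(-0.0), 'dz': np.float64(-0.0), 'roll': np.float64(-0.0)}
{'dx': np.float64(0.0), 'dy': np.float64(-0.0), 'dz': np.float64(-0.0), 'roll': np.float64(-0.0)}
{'dx': np.float64(0.0), 'dy': np.float64(-0.0), 'dz': np.float64(-0.0), 'roll': np.float64(-0.0)}
end [0.4187 0.34   0.1   ] -0.086
```

View pics/wrist1.png

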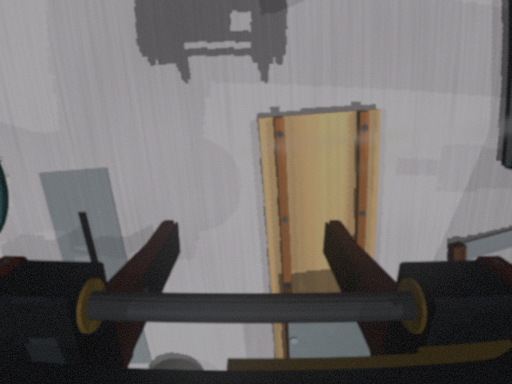

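View pics/wrist2.png

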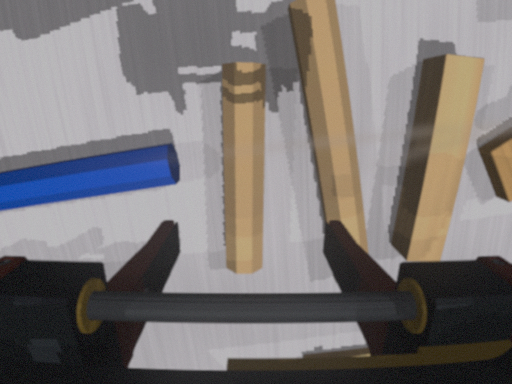

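```bash
cat > w.py <<'E'
from h import *
import pickle
from scipy.spatial.transform import Rotation as Ro
def wb(s,u,v,z):
    c=CAL["wrist"];T=np.array(c["T_tool_cam"]);R=Ro.from_quat(s["eef_rot"]).as_matrix();p=np.array(s["ee_pos"])
    o=R@T[:3,3]+p;d=R@(T[:3,:3]@ray(c,u,v));return o+d*(z-o[2])/d[2]
E
python3 - <<'E'
from w import *
from fit import *
s=pickle.load(open("w2.pkl","rb"));print(s["qd"].round(2))
for z,pts in((.04,((234,63),(256,63),(236,272),(255,272))),(.02,((223,68),(265,66),(227,262),(262,262)))):
    for p in pts:print(z,p,wb(s,*p,z).round(4))
a=cv2.imread("pics/scene0.png");b=cv2.imread("pics/side0.png")
x0=list(bp("scene",392,236,.02)[:2])+[.1]
print(fit([("scene",mask(a,(392,236))),("side",mask(b,(160,245)))],x0,.29))
s=pickle.load(open("w1.pkl","rb"));print(s["qd"].round(2))
for p in((285,117),(357,113),(290,265),(357,235)):print("inner strip top .024",wb(s,*p,.024).round(4))
E
```

```text
[ 0.86  0.41 -0.33 -0.02 -0.08  0.85]
0.04 (234, 63) [0.4186 0.4216 0.04  ]
0.04 (256, 63) [0.4377 0.42   0.04  ]
0.04 (236, 272) [0.3998 0.2153 0.04  ]
0.04 (255, 272) [0.42   0.2134 0.04  ]
0.02 (223, 68) [0.4072 0.4205 0.02  ]
0.02 (265, 66) [0.4466 0.4189 0.02  ]
0.02 (227, 262) [0.389  0.2166 0.02  ]
0.02 (262, 262) [0.4284 0.213  0.02  ]
(array([0.50965199, 0.32909141, 0.1404123 ]), np.float64(0.16873861842994756))
[ 1.1   0.22 -0.21 -0.01 -0.02  1.1 ]
inner strip top .024 [0.5056 0.05   0.024 ]
inner strip top .024 [0.591  0.0495 0.024 ]
inner strip top .024 [ 0.5054 -0.1475  0.024 ]
inner strip top .024 [ 0.5962 -0.1091  0.024 ]
```

move_arm:
  moves:
    - {"dx":-3.5,"dy":-16.5,"dz":30,"roll":0.003,"claw":72}
    - {"dx":-1,"dy":-9,"dz":25,"roll":0,"claw":72}
    - {"dx":0,"dy":0,"dz":25,"roll":0,"claw":72}
    - {"dx":0,"dy":0,"dz":0,"roll":0,"claw":72}

```text
time: 2.58
ee_pos: [0.4208, 0.3472, 0.0717]
eef_rot: [0.999, -0.039, 0.006, -0.003]
force: [-1.6, 0.1, 0.3]
finger_gap: 0.0723
```

```bash
python3 - <<'E'
from plan import *
plan([[.4197,.3414,.0045]],-.087,3)
E
```

```text
t 2.58 pos [0.4208 0.3472 0.0717] a -0.0775 zaxis [ 0.013  0.006 -1.   ] F [-1.56  0.12  0.35] gap 0.0723 q [ 0.56  0.46  1.8  -0.    0.87  0.64]
{'dx': np.float64(-0.4), 'dy': np.float64(3.5), 'dz': np.float64(39.8), 'roll': np.float64(0.009)}
{'dx': np.float64(-0.2), 'dy': np.float64(2.4), 'dz': np.float64(27.3), 'roll': np.float64(-0.0)}
{'dx': np.float64(0.0), 'dy': np.float64(-0.0), 'dz': np.float64(0.0), 'roll': np.float64(-0.0)}
end [0.4197 0.3414 0.0045] -0.087
```

move_arm:
  moves:
    - {"dx":-0.5,"dy":3,"dz":28,"roll":0.009,"claw":72}
    - {"dx":0,"dy":2,"dz":24,"roll":0,"claw":72}
    - {"dx":0,"dy":0,"dz":8,"roll":0,"claw":72}
    - {"dx":0,"dy":0,"dz":0,"roll":0,"claw":72}

```text
time: 2.92
ee_pos: [0.4227, 0.3419, 0.0122]
eef_rot: [0.999, -0.043, 0.007, -0.004]
force: [0.0, 0.1, 0.2]
finger_gap: 0.072
```

```bash
python3 - <<'E'
from plan import *
from workcell import camera
import cv2
plan([[.4197,.3414,.0045]],-.087,1)
cv2.imwrite("pics/wrist3.png",camera("wrist")[:,:,::-1])
E
```

```text
t 2.92 pos [0.4227 0.3419 0.0122] a -0.0868 zaxis [ 0.014  0.007 -1.   ] F [0.02 0.07 0.22] gap 0.072 q [ 0.55  0.55  1.84 -0.    0.73  0.64]
{'dx': np.float64(-3.0), 'dy': np.float64(0.8), 'dz': np.float64(7.7), 'roll': np.float64(0.0)}
end [0.4197 0.3414 0.0045] -0.087
```

View pics/wrist3.png

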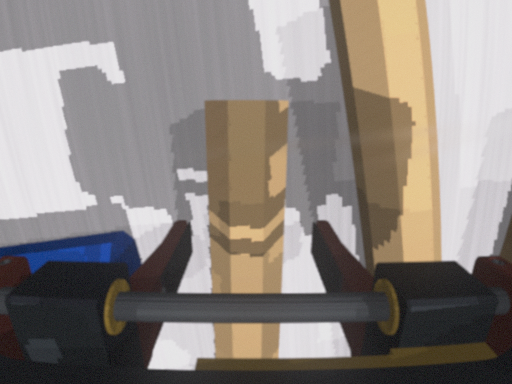

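The billet sits between the fingers (edges at columns 206 and 288, fingers at 185 and 318), about 3 mm left of centre. The left finger clears the blue bar. Lowering and closing now.

move_arm:
  moves:
    - {"dx":-3,"dy":0,"dz":7.5,"roll":0,"claw":72}
    - {"dx":0,"dy":0,"dz":0,"roll":0,"claw":72}
    - {"dx":0,"dy":0,"dz":0,"roll":0,"claw":30}
    - {"dx":0,"dy":0,"dz":0,"roll":0,"claw":30}
    - {"dx":0,"dy":0,"dz":0,"roll":0,"claw":30}
    - {"dx":0,"dy":0,"dz":0,"roll":0,"claw":30}
  force: 30

```text
time: 3.47
ee_pos: [0.424, 0.3442, 0.011]
eef_rot: [0.999, -0.044, 0.011, -0.007]
force: [-0.2, -1.0, -0.4]
finger_gap: 0.0483
```

```bash
python3 - <<'E'
from plan import *
plan([[.4197,.3414,.0045]],-.087,1)
E
```

```text
t 3.47 pos [0.424  0.3442 0.011 ] a -0.0877 zaxis [ 0.023  0.012 -1.   ] F [-0.23 -1.05 -0.38] gap 0.0483 q [ 0.56  0.55  1.84 -0.    0.72  0.65]
{'dx': np.float64(-4.1), 'dy': np.float64(3.2), 'dz': np.float64(6.5), 'roll': np.float64(-0.001)}
end [0.4197 0.3414 0.0045] -0.087
```

move_arm:
  moves:
    - {"dx":-4,"dy":3,"dz":7.5,"roll":0,"claw":45}

```text
time: 3.55
ee_pos: [0.4221, 0.343, 0.0048]
eef_rot: [0.999, -0.044, 0.013, -0.008]
force: [0.5, 0.7, 0.0]
finger_gap: 0.0455
```

```bash
python3 - <<'E'
from plan import *
plan([[.4197,.3414,.0045]],-.087,1)
E
```

```text
t 3.55 pos [0.4221 0.343  0.0048] a -0.0878 zaxis [ 0.027  0.015 -1.   ] F [0.49 0.66 0.02] gap 0.0455 q [ 0.56  0.56  1.86 -0.    0.7   0.65]
{'dx': np.float64(-2.2), 'dy': np.float64(1.9), 'dz': np.float64(0.3), 'roll': np.float64(-0.001)}
end [0.4197 0.3414 0.0045] -0.087
```

move_arm:
  moves:
    - {"dx":-2,"dy":2,"dz":1,"roll":0,"claw":35}
    - {"dx":-1,"dy":0,"dz":1,"roll":0,"claw":35}

```text
time: 3.72
ee_pos: [0.4189, 0.3407, 0.0028]
eef_rot: [0.999, -0.043, 0.014, -0.008]
force: [1.1, -7.4, 33.7]
finger_gap: 0.0401
```

```bash
python3 - <<'E'
from plan import *
plan([[.4197,.3414,.0045]],-.087,1)
E
```

```text
t 3.72 pos [0.4189 0.3407 0.0028] a -0.087 zaxis [ 0.028  0.014 -1.   ] F [ 1.06 -7.4  33.67] gap 0.0401 q [ 0.56  0.56  1.87 -0.    0.68  0.65]
{'dx': np.float64(0.7), 'dy': np.float64(-0.8), 'dz': np.float64(-1.7), 'roll': np.float64(0.0)}
end [0.4197 0.3414 0.0045] -0.087
```

move_arm:
  moves:
    - {"dx":0,"dy":0,"dz":-15,"roll":0,"claw":35}
    - {"dx":0,"dy":0,"dz":-40,"roll":0,"claw":35}
    - {"dx":0,"dy":0,"dz":-40,"roll":0,"claw":35}
    - {"dx":0,"dy":5,"dz":-30,"roll":0,"claw":35}

```text
time: 4.05
ee_pos: [0.4089, 0.33, 0.1237]
eef_rot: [0.999, -0.043, 0.006, -0.003]
force: [0.8, 0.5, -1.4]
finger_gap: 0.0396
```

```bash
python3 - <<'E'
from plan import *
plan([[.549,-.05,.13]],.015,8)
E
```

```text
t 4.05 pos [0.4089 0.33   0.1237] a -0.0866 zaxis [ 0.013  0.005 -1.   ] F [ 0.83  0.47 -1.38] gap 0.0396 q [ 0.55  0.36  1.79 -0.    0.97  0.64]
{'dx': np.float64(17.0), 'dy': np.float64(36.2), 'dz': np.float64(-0.6), 'roll': np.float64(-0.102)}
{'dx': np.float64(13.3), 'dy': np.float64(37.7), 'dz': np.float64(-0.6), 'roll': np.float64(-0.0)}
{'dx': np.float64(13.3), 'dy': np.float64(37.7), 'dz': np.float64(-0.6), 'roll': np.float64(-0.0)}
{'dx': np.float64(13.3), 'dy': np.float64(37.7), 'dz': np.float64(-0.6), 'roll': np.float64(-0.0)}
{'dx': np.float64(13.3), 'dy': np.float64(37.7), 'dz': np.float64(-0.6), 'roll': np.float64(-0.0)}
{'dx': np.float64(13.3), 'dy': np.float64(37.7), 'dz': np.float64(-0.6), 'roll': np.float64(-0.0)}
{'dx': np.float64(13.3), 'dy': np.float64(37.7), 'dz': np.float64(-0.6), 'roll': np.float64(-0.0)}
{'dx': np.float64(13.3), 'dy': np.float64(37.7), 'dz': np.float64(-0.6), 'roll': np.float64(-0.0)}
end [0.5196 0.0298 0.1287] 0.015
```

move_arm:
  moves:
    - {"dx":17,"dy":36,"dz":-1,"roll":-0.1,"claw":35}
    - {"dx":13,"dy":38,"dz":-1,"roll":0,"claw":35}
    - {"dx":13,"dy":38,"dz":-1,"roll":0,"claw":35}
    - {"dx":13,"dy":38,"dz":-1,"roll":0,"claw":35}
    - {"dx":13,"dy":38,"dz":-1,"roll":0,"claw":35}
    - {"dx":13,"dy":38,"dz":-1,"roll":0,"claw":35}
    - {"dx":13,"dy":38,"dz":-1,"roll":0,"claw":35}
    - {"dx":13,"dy":38,"dz":-1,"roll":0,"claw":35}

```text
time: 4.72
ee_pos: [0.5201, 0.0257, 0.1367]
eef_rot: [1.0, 0.015, 0.011, -0.007]
force: [0.3, 0.2, -1.5]
finger_gap: 0.0394
```

```bash
python3 - <<'E'
from plan import *
plan([[.549,-.05,.1]],.015,4)
E
```

```text
t 4.72 pos [0.5201 0.0257 0.1367] a 0.0304 zaxis [ 0.022  0.014 -1.   ] F [ 0.25  0.15 -1.46] gap 0.0394 q [-0.1   0.33  1.8   0.02  0.99 -0.14]
{'dx': np.float64(11.9), 'dy': np.float64(34.4), 'dz': np.float64(16.5), 'roll': np.float64(0.015)}
{'dx': np.float64(12.5), 'dy': np.float64(34.2), 'dz': np.float64(16.5), 'roll': np.float64(-0.0)}
{'dx': np.float64(2.8), 'dy': np.float64(7.7), 'dz': np.float64(3.7), 'roll': np.float64(-0.0)}
{'dx': np.float64(0.0), 'dy': np.float64(0.0), 'dz': np.float64(-0.0), 'roll': np.float64(-0.0)}
end [ 0.549 -0.05   0.1  ] 0.015
```

move_arm:
  moves:
    - {"dx":12,"dy":34,"dz":14,"roll":0.015,"claw":35}
    - {"dx":12.5,"dy":32,"dz":14,"roll":0,"claw":35}
    - {"dx":3,"dy":4,"dz":3,"roll":0,"claw":35}
    - {"dx":0,"dy":0,"dz":0,"roll":0,"claw":35}

```text
time: 5.05
ee_pos: [0.5528, -0.0549, 0.1035]
eef_rot: [1.0, 0.004, 0.012, -0.006]
force: [-0.5, 0.6, -0.7]
finger_gap: 0.0397
```

```bash
python3 - <<'E'
from plan import *
from workcell import camera
import cv2,pickle
plan([[.549,-.05,.017]],.015,4)
for n in("scene","side"):cv2.imwrite(f"pics/{n}4.png",camera(n)[:,:,::-1])
a=cv2.imread("pics/scene4.png")[150:300,60:310];b=cv2.imread("pics/side4.png")[80:230,150:350]
cv2.imwrite("pics/c5.png",cv2.resize(a,None,fx=3,fy=3,interpolation=cv2.INTER_CUBIC));cv2.imwrite("pics/c6.png",cv2.resize(b,None,fx=3.5,fy=3.5,interpolation=cv2.INTER_CUBIC))
E
```

```text
t 5.05 pos [ 0.5528 -0.0549  0.1035] a 0.0072 zaxis [ 0.025  0.012 -1.   ] F [-0.51  0.57 -0.7 ] gap 0.0397 q [-0.24  0.42  1.76  0.02  0.94 -0.25]
{'dx': np.float64(-1.7), 'dy': np.float64(-2.3), 'dz': np.float64(39.9), 'roll': np.float64(-0.008)}
{'dx': np.float64(-1.7), 'dy': np.float64(-2.3), 'dz': np.float64(39.9), 'roll': np.float64(-0.0)}
{'dx': np.float64(-0.3), 'dy': np.float64(-0.4), 'dz': np.float64(6.7), 'roll': np.float64(-0.0)}
{'dx': np.float64(0.0), 'dy': np.float64(0.0), 'dz': np.float64(-0.0), 'roll': np.float64(-0.0)}
end [ 0.549 -0.05   0.017] 0.015
```

View pics/c5.png

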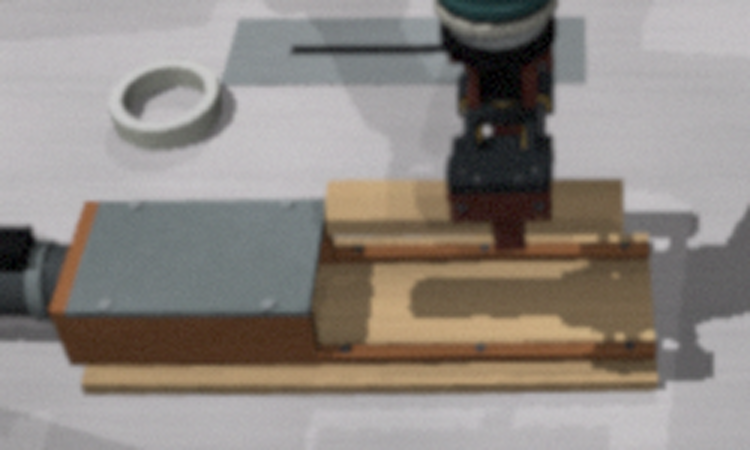

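View pics/c6.png

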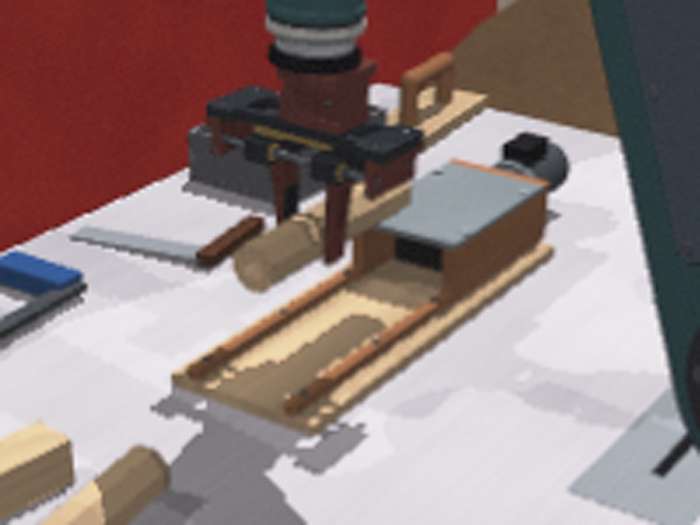

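move_arm:
  moves:
    - {"dx":-2,"dy":-3,"dz":35,"roll":-0.01,"claw":35}
    - {"dx":-2,"dy":-2,"dz":30,"roll":0,"claw":35}
    - {"dx":-1,"dy":-1,"dz":8,"roll":0,"claw":35}

```text
time: 5.4
ee_pos: [0.551, -0.0428, 0.0336]
eef_rot: [1.0, 0.011, 0.016, -0.005]
force: [-0.6, 0.8, -2.3]
finger_gap: 0.0395
```

```bash
python3 - <<'E'
from plan import *
from h import bp
print(bp("scene",60+327/3,150+200/3,.12),bp("scene",60+622/3,150+200/3,.12))
plan([[.549,-.05,.0148]],.015,2)
E
```

```text
[ 0.54327456 -0.18809929  0.12      ] [0.54423099 0.0250333  0.12      ]
t 5.4 pos [ 0.551  -0.0428  0.0336] a 0.0228 zaxis [ 0.033  0.011 -0.999] F [-0.56  0.76 -2.33] gap 0.0395 q [-0.22  0.52  1.82  0.03  0.77 -0.26]
{'dx': np.float64(-2.2), 'dy': np.float64(7.1), 'dz': np.float64(18.8), 'roll': np.float64(0.008)}
{'dx': np.float64(0.0), 'dy': np.float64(0.0), 'dz': np.float64(-0.0), 'roll': np.float64(-0.0)}
end [ 0.549  -0.05    0.0148] 0.015
```

move_arm:
  moves:
    - {"dx":-1,"dy":0,"dz":14,"roll":0.008,"claw":35}
    - {"dx":-1,"dy":0,"dz":3,"roll":0,"claw":35}

```text
time: 5.57
ee_pos: [0.5469, -0.0388, 0.0157]
eef_rot: [1.0, 0.009, 0.014, -0.006]
force: [0.1, -0.1, -1.0]
finger_gap: 0.0393
```

```bash
python3 - <<'E'
from plan import *
plan([[.549,-.05,.0148]],.015,1)
E
```

```text
t 5.57 pos [ 0.5469 -0.0388  0.0157] a 0.0184 zaxis [ 0.029  0.013 -1.   ] F [ 0.09 -0.14 -1.04] gap 0.0393 q [-0.21  0.55  1.84  0.03  0.73 -0.25]
{'dx': np.float64(1.9), 'dy': np.float64(11.2), 'dz': np.float64(0.9), 'roll': np.float64(0.003)}
end [ 0.549  -0.05    0.0148] 0.015
```

move_arm:
  moves:
    - {"dx":0,"dy":0,"dz":2,"roll":0.003,"claw":35}

```text
time: 5.65
ee_pos: [0.5467, -0.038, 0.0148]
eef_rot: [1.0, 0.009, 0.014, -0.006]
force: [-8.8, -7.8, 36.8]
finger_gap: 0.0395
```

move_arm:
  moves:
    - {"dx":0,"dy":0,"dz":1.5,"roll":0,"claw":35}

```text
time: 5.73
ee_pos: [0.5471, -0.0375, 0.0149]
eef_rot: [1.0, 0.01, 0.015, -0.006]
force: [-2.0, -3.3, 4.7]
finger_gap: 0.0396
```

```bash
python3 - <<'E'
from h import *
for p in((405,240),(470,258)):
    print(bp("side",190+p[0]/5.5-.4,110+p[1]/5.5-.4,.015))
E
python3 - <<'E'
import cv2
b=cv2.imread("pics/side0.png")
cv2.imwrite("pics/c7.png",cv2.resize(b[135:175,240:290],None,fx=14,fy=14,interpolation=cv2.INTER_CUBIC))
E
```

```text
[ 0.59033622 -0.25401619  0.015     ]
[ 0.54277106 -0.25563436  0.015     ]
```

View pics/c7.png

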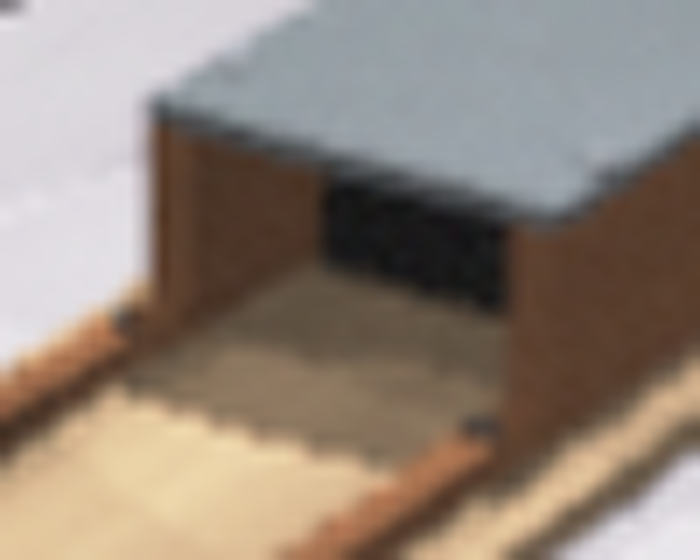

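move_arm:
  moves:
    - {"dx":0,"dy":0,"dz":0,"roll":0,"claw":46}
    - {"dx":0,"dy":0,"dz":0,"roll":0,"claw":46}

```text
time: 5.9
ee_pos: [0.5484, -0.0365, 0.0178]
eef_rot: [1.0, 0.011, 0.016, -0.005]
force: [-0.7, -0.4, -0.6]
finger_gap: 0.0454
```

move_arm:
  moves:
    - {"dx":-1,"dy":1,"dz":1.5,"roll":0,"claw":46}
    - {"dx":0,"dy":0,"dz":1,"roll":0,"claw":35}
    - {"dx":0,"dy":0,"dz":1,"roll":0,"claw":35}
    - {"dx":0,"dy":0,"dz":0.5,"roll":0,"claw":35}
  force: 15

```text
time: 6.23
ee_pos: [0.549, -0.0369, 0.0173]
eef_rot: [1.0, 0.012, 0.019, -0.005]
force: [-0.9, -0.3, 1.8]
finger_gap: 0.0398
```

```bash
python3 - <<'E'
from plan import *
plan([[.5495,-.10,.0165]],.015,4,step=15)
E
```

```text
t 6.23 pos [ 0.549  -0.0369  0.0173] a 0.023 zaxis [ 0.037  0.01  -0.999] F [-0.94 -0.28  1.85] gap 0.0398 q [-0.2   0.54  1.84  0.03  0.72 -0.25]
{'dx': np.float64(-0.2), 'dy': np.float64(15.0), 'dz': np.float64(0.2), 'roll': np.float64(0.008)}
{'dx': np.float64(-0.1), 'dy': np.float64(15.0), 'dz': np.float64(0.2), 'roll': np.float64(-0.0)}
{'dx': np.float64(-0.1), 'dy': np.float64(15.0), 'dz': np.float64(0.2), 'roll': np.float64(-0.0)}
{'dx': np.float64(-0.1), 'dy': np.float64(15.0), 'dz': np.float64(0.2), 'roll': np.float64(-0.0)}
end [ 0.5495 -0.0969  0.0165] 0.015
```

move_arm:
  moves:
    - {"dx":0,"dy":11,"dz":0.7,"roll":0.008,"claw":35}
    - {"dx":0,"dy":11,"dz":0.7,"roll":0,"claw":35}
    - {"dx":0,"dy":11,"dz":0.7,"roll":0,"claw":35}

```text
time: 6.48
ee_pos: [0.5511, -0.0669, 0.0173]
eef_rot: [1.0, 0.007, 0.02, -0.007]
force: [-0.5, 5.8, 8.4]
finger_gap: 0.0402
```

```bash
python3 - <<'E'
from plan import *
plan([[.5495,-.10,.0165]],.015,1,step=15)
E
```

```text
t 6.48 pos [ 0.5511 -0.0669  0.0173] a 0.0146 zaxis [ 0.04   0.014 -0.999] F [-0.53  5.75  8.38] gap 0.0402 q [-0.26  0.55  1.83  0.04  0.73 -0.3 ]
{'dx': np.float64(-0.9), 'dy': np.float64(15.0), 'dz': np.float64(0.3), 'roll': np.float64(-0.0)}
end [ 0.5504 -0.0818  0.0169] 0.015
```

move_arm:
  moves:
    - {"dx":-1,"dy":10,"dz":-0.4,"roll":0,"claw":35}

```text
time: 6.57
ee_pos: [0.5508, -0.0772, 0.0178]
eef_rot: [1.0, 0.007, 0.021, -0.007]
force: [0.3, -0.6, -1.0]
finger_gap: 0.0402
```

move_arm:
  moves:
    - {"dx":-1,"dy":8,"dz":0,"roll":0,"claw":35}

```text
time: 6.65
ee_pos: [0.5501, -0.086, 0.0178]
eef_rot: [1.0, 0.007, 0.021, -0.007]
force: [0.1, -0.2, -1.3]
finger_gap: 0.04
```

move_arm:
  moves:
    - {"dx":-1,"dy":6,"dz":0,"roll":0,"claw":35}

```text
time: 6.73
ee_pos: [0.5491, -0.0929, 0.0176]
eef_rot: [1.0, 0.007, 0.021, -0.007]
force: [0.2, 0.0, -0.9]
finger_gap: 0.0401
```

move_arm:
  moves:
    - {"dx":0,"dy":6,"dz":0,"roll":0,"claw":35}

```text
time: 6.82
ee_pos: [0.5486, -0.0995, 0.0173]
eef_rot: [1.0, 0.007, 0.021, -0.007]
force: [-0.3, 3.2, 4.3]
finger_gap: 0.0398
```

move_arm:
  moves:
    - {"dx":0,"dy":5,"dz":0,"roll":0,"claw":35}

```text
time: 6.9
ee_pos: [0.5486, -0.1049, 0.0173]
eef_rot: [1.0, 0.007, 0.021, -0.007]
force: [-0.1, 3.5, 5.2]
finger_gap: 0.0405
```

move_arm:
  moves:
    - {"dx":0,"dy":4,"dz":0,"roll":0,"claw":35}

```text
time: 6.98
ee_pos: [0.5487, -0.1093, 0.0173]
eef_rot: [1.0, 0.006, 0.021, -0.008]
force: [-0.3, 2.1, 2.1]
finger_gap: 0.0405
```

move_arm:
  moves:
    - {"dx":0,"dy":3,"dz":0,"roll":0,"claw":35}

```text
time: 7.07
ee_pos: [0.5488, -0.1127, 0.0173]
eef_rot: [1.0, 0.006, 0.021, -0.008]
force: [0.6, 2.0, 1.6]
finger_gap: 0.0402
```

move_arm:
  moves:
    - {"dx":0,"dy":3,"dz":0,"roll":0,"claw":35}

```text
time: 7.15
ee_pos: [0.5488, -0.1159, 0.0173]
eef_rot: [1.0, 0.006, 0.021, -0.008]
force: [-0.3, 2.0, 3.6]
finger_gap: 0.04
```

move_arm:
  moves:
    - {"dx":0,"dy":3,"dz":0,"roll":0,"claw":35}

```text
time: 7.23
ee_pos: [0.5489, -0.119, 0.0173]
eef_rot: [1.0, 0.006, 0.021, -0.008]
force: [-0.9, 4.1, 3.0]
finger_gap: 0.0402
```

move_arm:
  moves:
    - {"dx":0,"dy":3,"dz":0,"roll":0,"claw":35}

```text
time: 7.32
ee_pos: [0.5487, -0.1214, 0.0173]
eef_rot: [1.0, 0.006, 0.02, -0.009]
force: [0.1, 6.7, 3.8]
finger_gap: 0.0402
```

move_arm:
  moves:
    - {"dx":0,"dy":3,"dz":-0.3,"roll":0,"claw":35}

```text
time: 7.4
ee_pos: [0.5484, -0.1237, 0.0174]
eef_rot: [1.0, 0.006, 0.02, -0.009]
force: [1.6, 4.5, 0.0]
finger_gap: 0.0401
```

```bash
python3 - <<'E'
from plan import *
from workcell import camera
import cv2
plan([[.5495,-.13,.0165]],.015,1,step=15)
cv2.imwrite("pics/side5.png",camera("side")[:,:,::-1])
cv2.imwrite("pics/c8.png",cv2.resize(cv2.imread("pics/side5.png")[120:210,200:300],None,fx=6,fy=6,interpolation=cv2.INTER_CUBIC))
E
```

```text
t 7.4 pos [ 0.5484 -0.1237  0.0174] a 0.0119 zaxis [ 0.04   0.018 -0.999] F [1.55 4.48 0.05] gap 0.0401 q [-0.37  0.55  1.81  0.05  0.75 -0.41]
{'dx': np.float64(1.1), 'dy': np.float64(6.3), 'dz': np.float64(0.9), 'roll': np.float64(-0.003)}
end [ 0.5495 -0.13    0.0165] 0.015
```

View pics/c8.png

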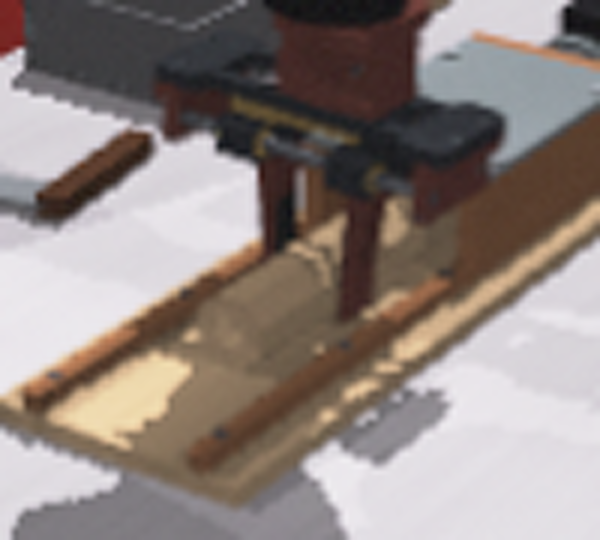

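The force has stepped up. The pad is taking about 3.7 N, with contact at TCP y ≈ −0.120 to −0.122. This agrees with the pad depth I read from the side view. Pushing on about 10 mm from there.

move_arm:
  moves:
    - {"dx":0.5,"dy":3,"dz":0,"roll":0,"claw":35}

```text
time: 7.53
ee_pos: [0.5484, -0.1258, 0.0172]
eef_rot: [1.0, 0.006, 0.02, -0.01]
force: [-0.1, 9.2, 8.9]
finger_gap: 0.0401
```

move_arm:
  moves:
    - {"dx":0.5,"dy":3,"dz":0,"roll":0,"claw":35}

```text
time: 7.62
ee_pos: [0.5483, -0.1274, 0.0172]
eef_rot: [1.0, 0.006, 0.019, -0.011]
force: [-0.2, 9.3, 7.4]
finger_gap: 0.0399
```

move_arm:
  moves:
    - {"dx":0,"dy":2.5,"dz":0,"roll":0,"claw":35}

```text
time: 7.7
ee_pos: [0.5481, -0.1285, 0.0172]
eef_rot: [1.0, 0.006, 0.019, -0.012]
force: [1.1, 7.5, 3.8]
finger_gap: 0.0401
```

move_arm:
  moves:
    - {"dx":0,"dy":3.5,"dz":-0.2,"roll":0,"claw":35}

```text
time: 7.78
ee_pos: [0.5479, -0.1307, 0.0173]
eef_rot: [1.0, 0.006, 0.018, -0.013]
force: [0.6, 6.7, 1.5]
finger_gap: 0.0403
```

move_arm:
  moves:
    - {"dx":0,"dy":2.5,"dz":0,"roll":0,"claw":35}

```text
time: 7.87
ee_pos: [0.5478, -0.1319, 0.0172]
eef_rot: [1.0, 0.006, 0.018, -0.014]
force: [1.4, 10.1, 5.6]
finger_gap: 0.0401
```

```bash
python3 - <<'E'
from plan import *
plan([[.5495,-.1315,.0165]],.015,1,step=15)
E
```

```text
t 7.87 pos [ 0.5478 -0.1319  0.0172] a 0.0112 zaxis [ 0.036  0.028 -0.999] F [ 1.42 10.06  5.6 ] gap 0.0401 q [-0.39  0.56  1.8   0.06  0.76 -0.44]
{'dx': np.float64(1.7), 'dy': np.float64(-0.4), 'dz': np.float64(0.7), 'roll': np.float64(-0.004)}
end [ 0.5495 -0.1315  0.0165] 0.015
```

```bash
python3 - <<'E'
from plan import *
from workcell import camera
from h import bp
import cv2
for n in("side","scene"):cv2.imwrite(f"pics/{n}6.png",camera(n)[:,:,::-1])
plan([[.5495,-.1315,.0165]],.015,1,step=15)
a=cv2.imread("pics/side5.png")[160:190,220:262];b=cv2.imread("pics/side6.png")[160:190,220:262]
f=lambda i:cv2.resize(i,None,fx=9,fy=9,interpolation=cv2.INTER_CUBIC)
cv2.imwrite("pics/c9.png",np.hstack([f(a),f(b)]))
c=cv2.imread("pics/scene6.png")[200:290,130:290]
cv2.imwrite("pics/c10.png",cv2.resize(c,None,fx=4.5,fy=4.5,interpolation=cv2.INTER_CUBIC))
E
```

```text
t 7.97 pos [ 0.5478 -0.132   0.0172] a 0.011 zaxis [ 0.036  0.028 -0.999] F [1.28 7.79 4.73] gap 0.04 q [-0.39  0.56  1.8   0.06  0.76 -0.44]
{'dx': np.float64(1.7), 'dy': np.float64(-0.5), 'dz': np.float64(0.7), 'roll': np.float64(-0.004)}
end [ 0.5495 -0.1315  0.0165] 0.015
```

View pics/c9.png

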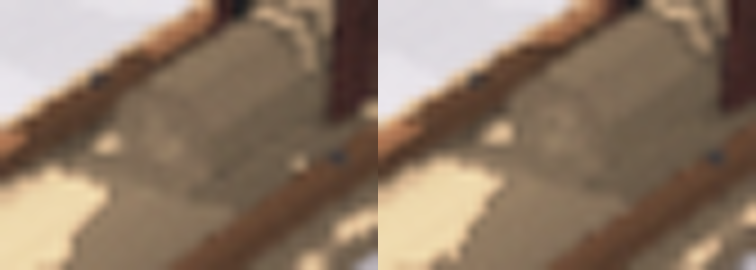

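View pics/c10.png

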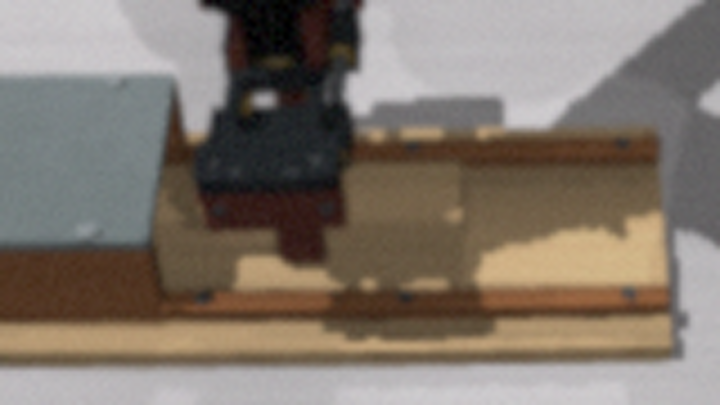

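```bash
python3 - <<'E'
from h import *
a=proj("side",np.array([.56,.072-.0,.052]));b=proj("side",np.array([.56,.072-.008,.052]));print(a,b)
for v in(165,190,215):print(bp("scene",130+462/4.5-.4,200+v/4.5-.4,.052))
# strip ends in same image for reference (z=.024, true y .05)
print(bp("scene",130+659/4.5-.4,200+160/4.5-.4,.024),bp("scene",130+670/4.5-.4,200+300/4.5-.4,.024))
E
```

```text
[209.68523412 183.06657479] [211.48059386 181.96394184]
[ 0.53809114 -0.05320632  0.052     ]
[ 0.55510143 -0.05269084  0.052     ]
[ 0.57173649 -0.05219001  0.052     ]
[0.50903924 0.0478859  0.024     ] [0.60338193 0.04991578 0.024     ]
```

The billet's outer end is at y ≈ −0.053, so the front is at −0.263, and there is no sign of slip in the grip. Force and travel both put the give at about 10 to 11 mm, so I'm letting go and lifting off.

move_arm:
  moves:
    - {"dx":0,"dy":0,"dz":0,"roll":0,"claw":49}
    - {"dx":0,"dy":0,"dz":0,"roll":0,"claw":49}
    - {"dx":0,"dy":0,"dz":0,"roll":0,"claw":49}

```text
time: 8.22
ee_pos: [0.5477, -0.1325, 0.0168]
eef_rot: [1.0, 0.006, 0.018, -0.013]
force: [-0.3, -1.1, -0.5]
finger_gap: 0.0488
```

```bash
python3 - <<'E'
from plan import *
plan([[.5495,-.1315,.0165]],.015,1,step=15)
E
```

```text
t 8.22 pos [ 0.5477 -0.1325  0.0168] a 0.0124 zaxis [ 0.036  0.027 -0.999] F [-0.3  -1.15 -0.55] gap 0.0488 q [-0.39  0.56  1.8   0.06  0.76 -0.44]
{'dx': np.float64(1.8), 'dy': np.float64(-0.9), 'dz': np.float64(0.3), 'roll': np.float64(-0.003)}
end [ 0.5495 -0.1315  0.0165] 0.015
```

move_arm:
  moves:
    - {"dx":0,"dy":0,"dz":-10,"roll":0,"claw":49}
    - {"dx":0,"dy":0,"dz":-20,"roll":0,"claw":49}
    - {"dx":0,"dy":0,"dz":-35,"roll":0,"claw":49}
    - {"dx":0,"dy":-5,"dz":-40,"roll":0,"claw":49}
    - {"dx":0,"dy":-30,"dz":-25,"roll":0,"claw":49}
    - {"dx":0,"dy":-40,"dz":0,"roll":0,"claw":49}
    - {"dx":0,"dy":-40,"dz":0,"roll":0,"claw":49}
    - {"dx":0,"dy":-40,"dz":0,"roll":0,"claw":49}

```text
time: 8.88
ee_pos: [0.5436, 0.0133, 0.1611]
eef_rot: [1.0, 0.001, 0.02, -0.011]
force: [0.7, -0.9, -0.3]
finger_gap: 0.049
```

move_arm:
  moves:
    - {"dx":0,"dy":-40,"dz":0,"roll":0,"claw":49}
    - {"dx":0,"dy":-40,"dz":0,"roll":0,"claw":49}
    - {"dx":0,"dy":0,"dz":0,"roll":0,"claw":49}

```text
time: 9.13
ee_pos: [0.5435, 0.1016, 0.167]
eef_rot: [1.0, 0.002, 0.023, -0.011]
force: [-0.3, -0.5, -0.1]
finger_gap: 0.0488
```

```bash
python3 - <<'E'
from plan import *
from workcell import camera
import cv2
for n in("side","scene"):cv2.imwrite(f"pics/{n}7.png",camera(n)[:,:,::-1])
plan([[.5495,-.1315,.0165]],.015,1,step=15)
c=cv2.imread("pics/scene7.png")[200:290,130:290];d=cv2.imread("pics/side7.png")[120:210,190:310]
cv2.imwrite("pics/c11.png",cv2.resize(c,None,fx=4.5,fy=4.5,interpolation=cv2.INTER_CUBIC))
cv2.imwrite("pics/c12.png",cv2.resize(d,None,fx=6,fy=6,interpolation=cv2.INTER_CUBIC))
E
```

```text
t 9.23 pos [0.5439 0.097  0.1666] a 0.0024 zaxis [ 0.046  0.02  -0.999] F [ 0.39 -1.14  0.14] gap 0.0488 q [0.04 0.32 1.72 0.02 1.05 0.03]
{'dx': np.float64(0.3), 'dy': np.float64(12.5), 'dz': np.float64(8.2), 'roll': np.float64(-0.013)}
end [0.5442 0.0845 0.1584] 0.015
```

View pics/c11.png

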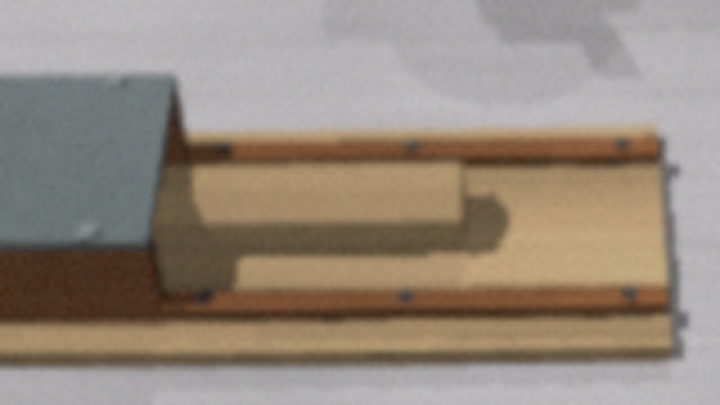

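View pics/c12.png

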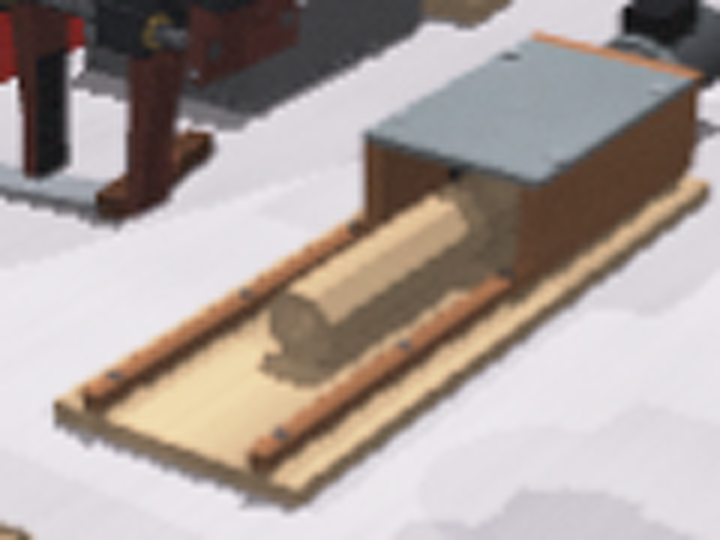

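The billet lies flat and centred in the channel, with its outer end at column 462 as before release, so it hasn't moved. The gripper is clear, so I'm handing in.

```bash
python3 - <<'E'
from workcell import arm
print(arm.sign_off())
E
```

```text
the job is handed in; nothing more can be done
None
```

I laid the short eight-sided billet in the jig's channel, slid it in under the hood until the stop gave by about a centimetre, released it, and handed in at about 9.2 s.

- **Which billet:** I picked it by its chamfered sides and a length that matched 210 mm in two camera views. The long billet, the square one and the blue bar were left alone.
- **Finding the stop:** I felt it with the gripper at y ≈ −0.120 m. That puts the stop about 50 mm inside the mouth; the first side picture had suggested about 55 mm.
- **How far it gave:** I pushed on about 11 to 12 mm, to y = −0.132. With friction taken off, the push there was about 5 to 6 N, against 5.7 N expected at 10 mm. I put the give at 10 to 11 mm, well short of the end, but I could not see the stop itself.
- **Last checks:** After release, the billet's outer end was at the same place in the scene picture (y ≈ −0.053). It lies flat between the strips, and the gripper is well clear.

**What did not agree:**
- The last force reading while holding still was lower than the one while moving, about 4.4 N after friction instead of 6.2 N. I put this down to static friction.
- Force peaked twice: 34 N while gripping the billet on the bench, and 37 N when it touched the channel floor. Both were below the 40 N limit.
- The tool leaned up to about 0.05 rad (3°) during the moves, with no visible effect on the result.

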